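# Bar the swell-test mould and hold the water port's bayonet collar home

## Task

Set up the swell test: first lay the flat steel bar across the two notched supports, centred over the mould, and let go of it. Then turn the knurled collar on the water port clockwise (seen from above), feeling for the hidden keyways, until it drops over its pins, and push it fully home against the sprung seal; the job finishes with you still holding it there, gripped or pressed down, as the seal lifts it again if you let go. Leave everything else on and around the stand where it is.

Things in the scene. Friction and masses are not known exactly. Their poses are not given: they have to be found in the camera images.
- stand: Fixed stand: aluminium plate 295 (x) x 190 (y) x 15 mm, on the table. Origin at table height. Its x points from the bar's line to the water port, the bar must lie along its y. A steel mould (86 mm diameter, top 60 mm above the table) stands at (-50, 0) mm, the water port at (85, 0) mm with 85 mm clear around its axis; clutter stands on the plate beyond the mould, away from the port.
- seat_mid (a point): Midway between the two notch floors, 85 mm above the table: where the centre of the bar's underside belongs. Axes as the stand's. The two grey supports are 75 mm to either side along y, each 50 (x) x 20 (y) mm, with an upward-open notch 34 mm wide in x between cheeks 8 mm thick and 12 mm high.
- port (a point): On the water port's vertical axis, 15 mm above the table (plate's top face). The port: a steel disc, 72 mm diameter, 8 mm high; on it a rubber seal ring, 62 mm diameter; within, a stem with three pins 120 degrees apart, hidden by the collar, whose direction differs each time and is not told.
- bar: Loose flat steel bar, 210 x 25 x 12 mm, about 0.25 kg, lying flat on the table to the left or right of the stand (a brush lies on the other side). Origin at the centre of its underside; x along its length, y across its 25 mm width, z up.
- collar: Loose knurled steel collar on the port: capped cylinder, 61 mm diameter, 47 mm high, 0.2 kg. Origin at the centre of its foot, z up. Inside, unseen: keyways. At first it rests on the pins, foot 43 mm above the table. Turned 17 to 75 degrees clockwise from above (varies) the keyways meet the pins, 8 degrees of play either way; then its foot can go down to the seal at 31 mm and home at 26 mm.
- seal (a joint): How far the collar has pressed the sprung seal ring down, m: 0 free, 0.005 fully home. It pushes back with 4 N at 0, 9 N at 0.005, so the collar's weight alone does not press it. The collar has about 1.5 mm of side play on the stem and cannot turn once it is down. Gripped, it does not fall by itself: press lightly while turning, or try after each small turn.
- brush: Bystander: brush about 190 mm long, lying on the table.
- cutter: Bystander: steel ring 52 mm diameter, 25 mm high, standing on the stand's plate near the edge away from the port.
- weight: Bystander: steel weight, 36 mm diameter, 36 mm high, standing on the stand's plate near the edge away from the port.
- dish: Bystander: white bowl, 90 mm diameter.
- core: Bystander: concrete cylinder, 50 mm diameter, 100 mm high.
- tile: Bystander: clay tile 60 x 60 x 12 mm.
- tile2: Bystander: clay tile 55 x 55 x 12 mm.
Mind the look-alikes: they are no part of the job. What is shaped like the collar but blue or pink is not meant.

How it is judged:
By the outcome, as a careful person would: the job done as asked, in the order asked, and still so for the second after the job is handed in, while the arm keeps its last pose, push and grip.
It also fails if it takes over 53 s, if anything falls off the work surface, if the arm or the gripper's body presses on something with over 40 N, if the wrist force passes 120 N, or if a joint passes its speed limit or range.

## Robot

A 7-joint arm with a two-finger parallel gripper is mounted at the origin on the work surface. World frame = base frame: x ahead of the robot, y to its left, z up, the work surface at z = 0. Lengths are in mm, angles in rad, forces in N, time in s.
With the tool pointing down it reaches from about 400 to 850 mm from the base axis. Payload 4.4 kg.
Tool frame: the origin (TCP) lies midway between the tips of the shut fingers; the grasp point (between the pads) lies 19 mm behind it; z points along the fingers, y is the line along which they close (so a half turn about z gives the same grasp; the last joint's range is limited). The gripper opens to 94 mm and grips with 3 to 60 N. Pads are 16 mm wide; open, the fingers measure 119 mm over their backs; the gripper's body (75 mm by 177 mm) begins 78 mm behind the grasp point.
Start: joints at [1.18, 0.628, 0.038, 1.517, -0.027, 0.996, -0.02], TCP at [207.456, -616.019, 205.478] pointing down, gripper open.
Joint ranges: [-3.06, 3.06], [-0.37, 2.12], [-1.25, 1.32], [0.18, 2.47], [-1.1, 4.24], [0.23, 1.98], [-2.94, 2.94]. Speed limits (rad/s): [2.57, 2.57, 3.14, 3.14, 3.14, 3.14, 3.14].

## Interface

Orientations are given as [roll, pitch, yaw] about the fixed x, y, z axes, in that order (R = Rz(yaw) Ry(pitch) Rx(roll)).
In Python, from cell import state, camera, calibration, close_job gives the robot as it stands.
- The arm moves only by the tool move_arm, never from a script. Its argument "motion" is a list of rows, each a list of 7 numbers: the turn, a rotation vector about the tool's x, y, z in degrees, then the shift along the tool's x, y, z in m, then the closure, from -1 (fully open) to 1 (shut), so that 0 is half open. A call has 1 to 8 rows; each row shifts and turns the commanded pose from where the row before left it, along the tool's axes as they then stand; what a row does not reach is not made up. A row lasts 1/10 s, in which the tool goes at most 50 mm and 8.59 degrees, less where a joint would pass 70% of its speed; a pose out of reach is approached as far as the arm can. A call is refused whole if a number of a shift passes 0.05 or a number of a turn 8.59, either way. A call with a gripper value outside its range is refused whole. The fingers move at their own pace and stop on an object; "newtons" is the grip in N (left out, the last holds). Time passes only in rows, so rows that do not move let the fingers close. It gives the time, the measured TCP pose, the force, the opening and the grip force at its end, in the units of the state.
- state(): the state, without advancing time (a new reading comes with each control period).
- camera(name): name is "side" or "top"; returns the picture (420x560x3 uint8, blue, green, red); there is no depth.
- calibration(name): a dict with "intrinsics" (3x3 intrinsics, pixels), "k1" (the pictures are not rectified: a ray, as slopes to the right and down, at radius r is drawn at 1 + k1 r^2 times it, then the intrinsics apply), "rvec" (rotation vector, rad) and "tvec" (3), from world to camera coordinates, as OpenCV has them. Camera axes: x right, y down, z forward; pixel columns grow to the right and rows downward; lengths in mm; the calibration is good to about 2 mm. A picture is of the moment at which its call begins. calibration takes no time and is no camera call.
- close_job(): hands the job in; it is judged then, once.
The state is a dict: "t": time; "joints": joint angles; "joint_vel": joint speeds; "joint_efforts": joint torques, N m; "tcp_pos": TCP position; "tcp_rot": TCP orientation; "ft_force": force on the tool from outside, world axes, zero at the start; "wrist_torque": the same for the moment, N m; "opening": finger opening in mm; "grasp_force": force on a finger pad.
Only numpy, scipy, OpenCV 4.12 (cv2) and the standard library are available. Lean on these libraries where they do the work, as an engineer would, in place of code of your own. Each camera call takes 0.05 s, during which the arm holds its last target. There are 200 camera calls.

## Working session

There is one attempt and no reset: what is moved stays moved. The work goes in short steps, Python scripts to look and compute and a tool call to move; the robot and the scene stay as the last step left them, time stands still between calls to the robot, and variables do not carry over. Pictures are saved under pics/ and viewed, at most 10 in all, crops included, and the job is handed in when it is done.

Besides the shell and the picture viewer there is one more tool, called after "Request:" as name([rows], argument=value, ...), one row to a line, values as JSON. move_arm: Moves the arm, as the interface text tells. Its arguments: {"type":"object","properties":{"motion":{"type":"array","items":{"type":"array","items":{"type":"number"}}},"newtons":{"type":"number"}},"required":["motion"]}

```bash
mkdir -p pics; ls
python3 - <<'E'
from cell import *
import cv2,numpy as np
for n in("top","side"):
    cv2.imwrite(f"pics/{n}0.png",camera(n)); c=calibration(n); print(n,c)
    R=cv2.Rodrigues(np.array(c["rvec"],float))[0]; print(-R.T@np.array(c["tvec"]).ravel())
print(state())
E
```

```text
pics
top {'intrinsics': array([[435.51085801,   0.        , 286.17194359],
       [  0.        , 435.51085801, 213.04690598],
       [  0.        ,   0.        ,   1.        ]]), 'k1': -0.12965029511080145, 'rvec': array([ 2.14424811, -2.19255222,  0.15075151]), 'tvec': array([  10.21512399,  638.87357206, 1319.13350659])}
[ 477.10190945   23.68202162 1385.70917868]
side {'intrinsics': array([[449.9248268 ,   0.        , 281.13296596],
       [  0.        , 449.9248268 , 211.41533484],
       [  0.        ,   0.        ,   1.        ]]), 'k1': -0.0601843796142728, 'rvec': array([ 0.60661295, -2.74315646,  1.0636867 ]), 'tvec': array([ 554.26614838,  253.40797323, 1235.58482078])}
[ 254.19944585  821.78197983 1076.17537272]
{'t': 0.1, 'joints': array([ 1.1802198 ,  0.62925719,  0.03842639,  1.51823612, -0.02702638,
        0.99630972, -0.01998793]), 'joint_vel': array([ 7.21222873e-04, -1.69302226e-03,  5.27021907e-04, -2.36076608e-03,
        8.46260999e-04, -1.55854230e-03, -6.09050227e-05]), 'joint_efforts': array([ 3.40731960e-03, -5.50784361e+01,  1.14738990e+00, -1.87116140e+01,
       -5.21966082e-02,  1.92484574e-02,  7.80906339e-05]), 'tcp_pos': array([ 207.27223593, -615.4436045 ,  204.65363371]), 'tcp_rot': array([-3.13989910e+00, -1.63222592e-05,  3.24789815e-01]), 'ft_force': array([-0.82206374,  0.66777019,  0.16691708]), 'wrist_torque': array([ 0.02784012,  0.01213411, -0.01719851]), 'grasp_force': 0.0, 'opening': 94.26089384722074}
```

View pics/top0.png

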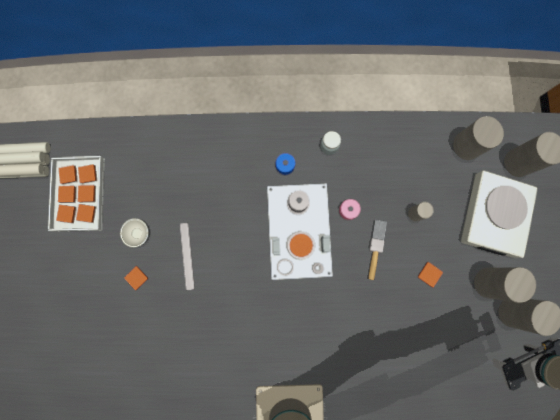

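View pics/side0.png

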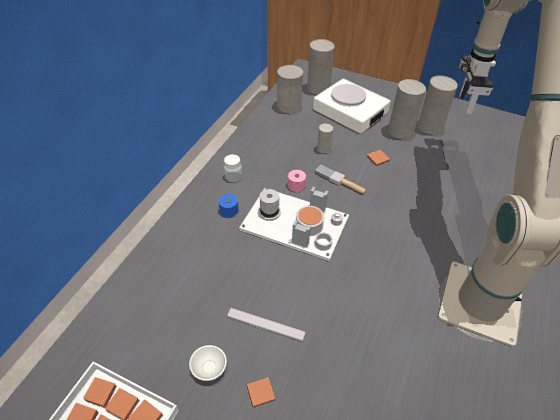

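Top view: bar at about (187,257), stand's plate at (300,231), grey knurled collar on the port at (299,201). Blue (285,163) and pink (350,209) are look-alikes, and the brush at (377,250) is no bar. I'll measure and confirm in one crop.

```bash
cat > h.py <<'E'
from cell import *
import cv2,numpy as np
from scipy.spatial.transform import Rotation as Ro
def ray(n,px):
    c=calibration(n);K=c["intrinsics"];px=np.atleast_2d(px).astype(float)
    d=np.array([c["k1"],0,0,0,0.])
    u=cv2.undistortPoints(px.reshape(-1,1,2),K,d).reshape(-1,2)
    R=cv2.Rodrigues(c["rvec"])[0]; o=-R.T@np.array(c["tvec"]).ravel()
    return o,np.c_[u,np.ones(len(u))]@R
def plane(n,px,z):
    o,v=ray(n,px); return (o+v*((z-o[2])/v[:,2])[:,None])[:,:2]
def proj(n,p):
    c=calibration(n); return cv2.projectPoints(np.atleast_2d(p).astype(float),c["rvec"],c["tvec"],c["intrinsics"],np.array([c["k1"],0,0,0,0.]))[0].reshape(-1,2)
def blobs(mask,box):
    x0,y0,x1,y1=box; m=np.zeros_like(mask); m[y0:y1,x0:x1]=mask[y0:y1,x0:x1]
    return sorted(cv2.findContours(m,cv2.RETR_EXTERNAL,cv2.CHAIN_APPROX_NONE)[0],key=cv2.contourArea)[::-1]
def rect(c,n,z):
    r=cv2.minAreaRect(plane(n,c.reshape(-1,2),z).astype(np.float32)); return r
E
python3 - <<'E'
from h import *
im=cv2.imread("pics/top0.png"); g=im.min(2)
m=((g>110)*255).astype(np.uint8)
print("bar",rect(blobs(m,(165,210,215,300))[0],"top",12))
m2=((g>150)*255).astype(np.uint8)
print("plate",rect(blobs(m2,(255,170,338,290))[0],"top",15))
# holes/mould: orange ellipse at z 60
hsv=cv2.cvtColor(im,cv2.COLOR_BGR2HSV)
o=((hsv[...,1]>120)&((hsv[...,0]<15)|(hsv[...,0]>170))).astype(np.uint8)*255
c=blobs(o,(280,225,320,265))[0]; e=cv2.fitEllipse(c); print("mould",e,plane("top",e[0],60))
s=cv2.imread("pics/side0.png"); gs=s.min(2)
ms=((gs>110)*255).astype(np.uint8)
print("bar side",rect(blobs(ms,(215,300,315,345))[0],"side",12))
print("plate side",rect(blobs(((gs>150)*255).astype(np.uint8),(235,180,355,262))[0],"side",15))
a=cv2.resize(im[175:290,260:340],None,fx=5,fy=5,interpolation=cv2.INTER_CUBIC)
b=cv2.resize(s[175:260,235:355],(400,283),interpolation=cv2.INTER_CUBIC)
w=np.zeros((575,800,3),np.uint8); w[:,:400]=a; w[:283,400:]=b
bb=cv2.resize(im[215:300,160:220],(400,283));w[285:568,400:]=bb
cv2.imwrite("pics/crop.png",w)
E
```

```text
bar ((512.0579833984375, 313.029052734375), (213.56814575195312, 28.84493637084961), 5.240462303161621)
plate ((585.0399169921875, -44.069480895996094), (297.12841796875, 191.68528747558594), 1.6324056386947632)
mould ((300.6797790527344, 244.939208984375), (21.43413734436035, 21.622772216796875), 2.651982545852661) [[537.6384637  -45.44828369]]
bar side ((516.9841918945312, 309.49505615234375), (268.59954833984375, 128.41981506347656), 25.114471435546875)
plate side ((584.2325439453125, -41.61406707763672), (299.0880432128906, 201.11032104492188), 1.5551446676254272)
```

View pics/crop.png

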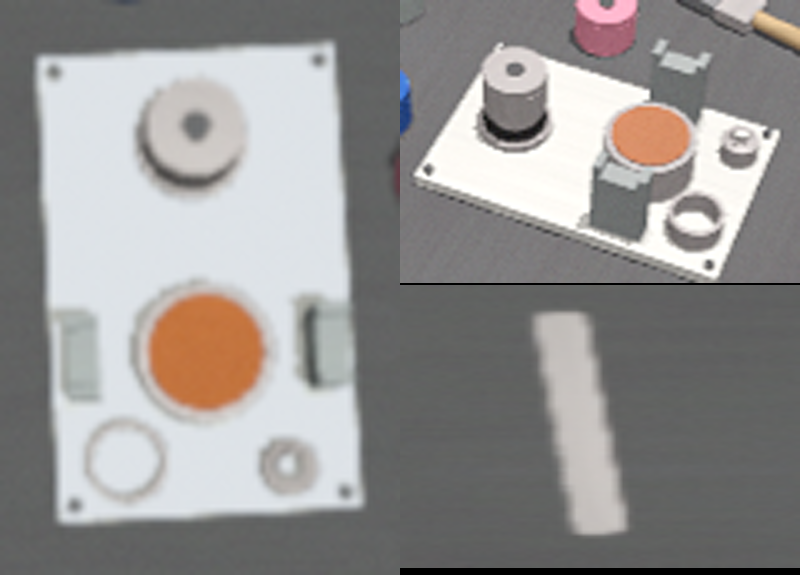

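The crop confirms that the grey collar stands on the port (crop 190,130), with the mould at (205,350) between the notched supports. The plain flat steel bar is at lower right. Stand is at (585,-44) with yaw 1.6°, bar at (512,313) with yaw 5.2°. Moving off.

Request:
move_arm([
  [0,0,6.7,0,0,-0.02,-1],
  [0,0,6.7,0,0,-0.02,-1],
  [0,0,0,0.029,-0.037,0,-1],
  [0,0,0,0.029,-0.037,0,-1],
  [0,0,0,0.029,-0.037,0,-1],
  [0,0,0,0.029,-0.037,0,-1],
  [0,0,0,0.029,-0.037,0,-1],
  [0,0,0,0.029,-0.037,0,-1],
], newtons=30)

```text
t: 0.9
tcp_pos: [361.2, -377.2, 245.3]
tcp_rot: [-3.141, 0.0, 0.091]
ft_force: [0.6, -0.2, -0.6]
opening: 94.2
grasp_force: 0.0
```

Request:
move_arm([
  [0,0,0,0.029,-0.037,0,-1],
  [0,0,0,0.029,-0.037,0,-1],
  [0,0,0,0.029,-0.037,0,-1],
  [0,0,0,0.029,-0.037,0,-1],
  [0,0,0,0.029,-0.037,0,-1],
  [0,0,0,0.029,-0.037,0,-1],
  [0,0,0,0.029,-0.037,0,-1],
  [0,0,0,0.001,-0.046,0,-1],
])

```text
t: 1.7
tcp_pos: [539.1, -55.2, 245.0]
tcp_rot: [3.141, -0.002, 0.091]
ft_force: [0.5, 0.1, 0.5]
opening: 94.1
grasp_force: 0.0
```

Request:
move_arm([
  [0,0,0,0.001,-0.046,0,-1],
  [0,0,0,0.001,-0.046,0,-1],
  [0,0,0,0.001,-0.046,0,-1],
  [0,0,0,0.001,-0.046,0,-1],
  [0,0,0,0.001,-0.046,0,-1],
  [0,0,0,0.001,-0.046,0,-1],
  [0,0,0,0.001,-0.046,0,-1],
  [0,0,0,0,0,0,-1],
])

```text
t: 2.5
tcp_pos: [511.1, 273.2, 244.9]
tcp_rot: [-3.136, 0.001, 0.102]
ft_force: [-0.1, -0.9, 0.1]
opening: 93.9
grasp_force: 0.0
```

Request:
move_arm([
  [0,0,0,0.004,-0.04,0,-1],
  [0,0,0,0,0,0.048,-1],
  [0,0,0,0,0,0.048,-1],
  [0,0,0,0,0,0.048,-1],
  [0,0,0,0,0,0.048,-1],
  [0,0,0,0,0,0.03,-0.4],
  [0,0,0,0,0,0,-0.4],
  [0,0,0,0,0,0,-0.4],
])

```text
t: 3.3
tcp_pos: [514.3, 304.3, 23.6]
tcp_rot: [3.141, 0.0, 0.091]
ft_force: [1.1, -0.1, -0.1]
opening: 73.5
grasp_force: 0.0
```

Run:
```python
from h import *
print(state()['tcp_pos'],state()['tcp_rot'],state()['joints'],state()['opening'])
im=camera("side"); top=camera("top")
w=np.zeros((580,800,3),np.uint8)
w[:400,:480]=cv2.resize(im[260:360,210:330],(480,400),interpolation=2)
w[:480,480:]=cv2.resize(top[200:320,140:220],(320,480),interpolation=2)
cv2.imwrite("pics/g1.png",w)
```

```text
[514.32680046 304.26536431  23.6298089 ] [3.14114903e+00 4.34727067e-04 9.05429875e-02] [-0.56121682  0.79724373 -0.03219855  1.80169202  0.04487638  0.54395512
 -2.10239049] 73.48258036142829
```

View pics/g1.png

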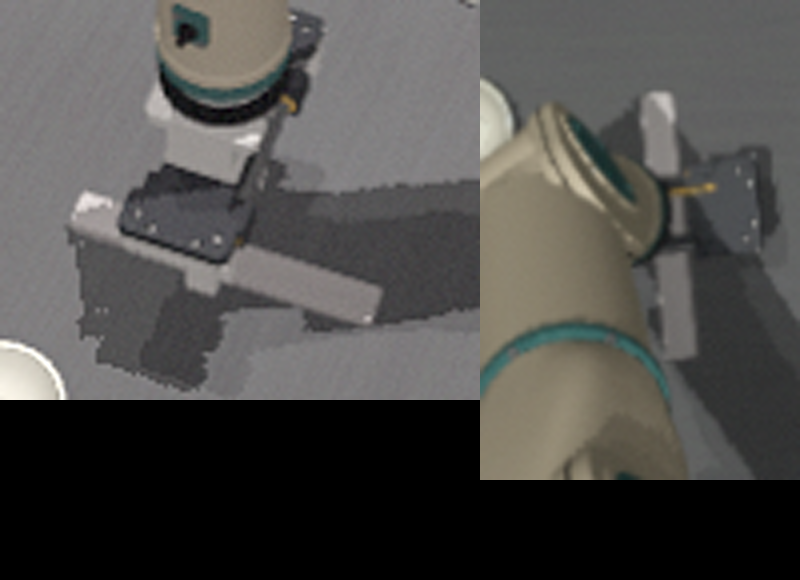

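The gripper straddles the bar, centred along its length, slightly off across it. Correcting, lowering and closing.

Request:
move_arm([
  [0,0,0,-0.0015,-0.009,0.01,-0.4],
  [0,0,0,0,0,0.01,-0.4],
  [0,0,0,0,0,0,-0.4],
  [0,0,0,0,0,0,0.3],
  [0,0,0,0,0,0,1],
  [0,0,0,0,0,0,1],
  [0,0,0,0,0,0,1],
  [0,0,0,0,0,0,1],
], newtons=40)

```text
t: 4.2
tcp_pos: [512.0, 313.4, 3.7]
tcp_rot: [-3.141, -0.0, 0.091]
ft_force: [-0.3, -0.2, 0.2]
opening: 29.3
grasp_force: 0.0
```

Request:
move_arm([
  [0,0,0,0,0,0,1],
  [0,0,0,0,0,0,1],
  [0,0,0,0,0,0,1],
  [0,0,0,0,0,-0.01,1],
  [0,0,0,0,0,-0.03,1],
  [0,0,0,0,0,-0.04,1],
  [0,0,0,0,0,-0.04,1],
  [0,0,0,0,0,-0.03,1],
])

```text
t: 5.0
tcp_pos: [512.1, 313.7, 156.2]
tcp_rot: [-3.141, -0.002, 0.091]
ft_force: [0.2, -0.3, -2.7]
opening: 24.5
grasp_force: 40.0
```

Request:
move_arm([
  [0,0,-7.85,0,0,-0.01,1],
  [0,0,-7.85,0,0,-0.01,1],
  [0,0,-7.85,0,0,0,1],
  [0,0,-7.85,0,0,0,1],
  [0,0,-7.85,0,0,0,1],
  [0,0,-7.85,0,0,0,1],
  [0,0,-7.85,0,0,0,1],
  [0,0,-7.85,0,0,0,1],
])

```text
t: 5.8
tcp_pos: [511.4, 312.9, 173.7]
tcp_rot: [-3.142, 0.001, 1.192]
ft_force: [0.9, 0.0, -3.1]
opening: 24.4
grasp_force: 40.0
```

Request:
move_arm([
  [0,0,-7.85,0,0,0,1],
  [0,0,-7.85,0,0,0,1],
  [0,0,-7.85,0,0,0,1],
  [0,0,0,-0.04,0,0,1],
  [0,0,0,-0.04,0,0,1],
  [0,0,0,-0.04,0,0,1],
  [0,0,0,-0.04,0,0,1],
  [0,0,0,-0.04,0,0,1],
])

```text
t: 6.6
tcp_pos: [516.7, 111.5, 173.7]
tcp_rot: [-3.141, 0.001, 1.598]
ft_force: [1.1, -0.0, -3.9]
opening: 24.5
grasp_force: 40.0
```

Request:
move_arm([
  [0,0,0,-0.04,0,0,1],
  [0,0,0,-0.04,0,0,1],
  [0,0,0,-0.04,0,0,1],
  [0,0,0,-0.03,0,0,1],
  [0,0,0,0,0,0,1],
  [0,0,0,0,0,0,1],
])

```text
t: 7.2
tcp_pos: [521.0, -37.1, 173.6]
tcp_rot: [-3.141, 0.0, 1.596]
ft_force: [-0.3, 0.7, -3.0]
opening: 24.7
grasp_force: 40.0
```

Request:
move_arm([
  [0,0,0,-0.0085,0.015,0,1],
  [0,0,0,0,0,0.03,1],
  [0,0,0,0,0,0.03,1],
  [0,0,0,0,0,0,1],
  [0,0,0,0,0,0,1],
])

```text
t: 7.7
tcp_pos: [536.5, -42.9, 113.8]
tcp_rot: [-3.141, -0.001, 1.6]
ft_force: [0.0, 0.2, -1.8]
opening: 24.1
grasp_force: 40.0
```

Run:
```python
from h import *
print(state()['tcp_pos'],state()['tcp_rot'])
s=camera("side"); t=camera("top"); cv2.imwrite("pics/s2.raw.png",s); cv2.imwrite("pics/t2.raw.png",t)
w=np.zeros((600,800,3),np.uint8)
w[:600,:480]=cv2.resize(s[160:260,260:340],(480,600),interpolation=2)
w[:480,480:]=cv2.resize(t[190:310,260:340],(320,480),interpolation=2)
cv2.imwrite("pics/p1.png",w)
```

```text
[536.49052367 -42.87400625 113.83086332] [-3.14098047e+00 -7.69470964e-04  1.60034182e+00]
```

View pics/p1.png

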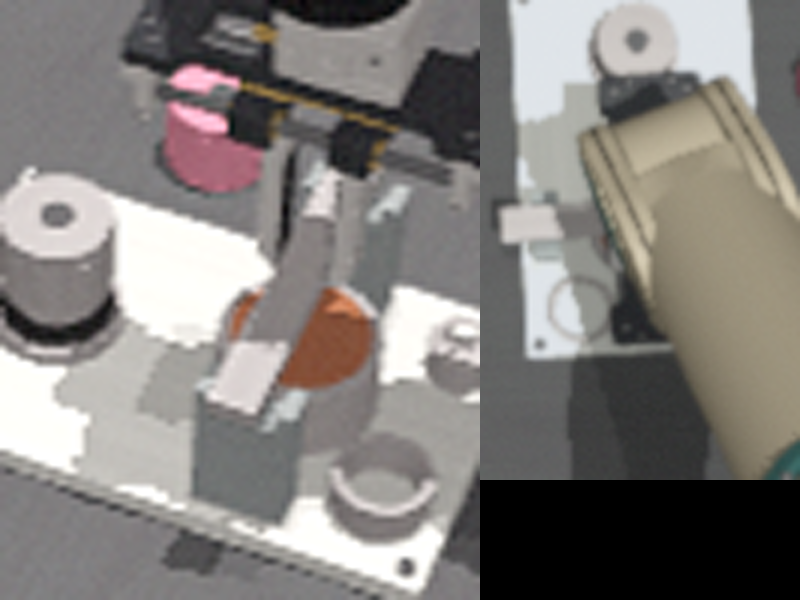

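The side view shows the bar held over the near support. The top view shows its left end near (264,246), over that support. I'll check that end and the support cheeks numerically.

Run:
```python
from h import *
t=cv2.imread("pics/t2.raw.png"); t0=cv2.imread("pics/top0.png")
m=((t.min(2)>165)*255).astype(np.uint8); 
print(t[246,258:290].min(1)); print(t[234:258,268].min(1))
lo=proj("top",[[536.5+14*s,-42.9+105+e,122] for s in(-1,1) for e in(0,-20)]); print(lo)
# pixel edges -> world
print("end",plane("top",[[264.5,246]],122),"edges",plane("top",[[268,241],[268,251]],122))
# supports predicted corners z=97 using stand pose, in first image
c,s=np.cos(.0285),np.sin(.0285)
for y in(75,-75):
  P=[[585+c*(x-50)-s*(y+d),-44+s*(x-50)+c*(y+d),97] for x in(-25,25) for d in(-10,10)]
  print("pred sup",y,proj("top",P).round(1).tolist())
print("pred collar",proj("top",[[585+85*c,-44+85*s,90]]))
g=cv2.cvtColor(t0,cv2.COLOR_BGR2GRAY)
print(g[232:262,276]);print(g[230:258,326]); print(g[246,265:285])
h=blobs(((g<140)*255).astype(np.uint8),(293,195,305,207)); 
for q in h[:2]: print("hole",cv2.contourArea(q),q.reshape(-1,2).mean(0))
```

```text
[ 97  98  97  97  89  71  86 148 194 198 198 199 198 199 200 199 200 200
 202 200 193 167 124 111 110 111 111 111 111 111 110 112]
[110 110 107 105 104  90  81 133 180 199 198 197 198 200 201 201 170 102
  85  86  91  97  96  99]
[[264.7921953  249.99608039]
 [271.7007404  249.84527041]
 [264.61452475 240.33374495]
 [271.50773929 240.184665  ]]
end [[534.08006437  62.73246837]] edges [[548.35442494  52.31851411]
 [519.39662157  52.87365551]]
pred sup 75 [[279.8, 254.8], [273.0, 255.2], [279.0, 237.9], [272.2, 238.3]]
pred sup -75 [[330.4, 252.2], [323.7, 252.5], [329.4, 235.3], [322.7, 235.7]]
pred collar [[298.71037746 200.49688502]]
[226 226 226 223 207 182 180 173 172 180 181 181 181 182 182 182 184 183
 182 174 172 179 168 196 223 225 225 226 226 226]
[226 225 225 225 216 195 182 171 170 181 181 182 182 183 182 183 184 183
 182 182 181 165 181 213 224 226 226 225]
[ 98  98  99  98 108 169 207 179 172 182 183 182 182 184 198 218 225 226
 225 225]
hole 13.0 [298.66666667 199.66666667]
```

Bar is held at its centre (end at y=62.7, as predicted). The supports sit about 2.5 mm further in +x than the plate fit gives, so the target is (537.5,-45). Lowering.

Request:
move_arm([
  [0,0,0,-0.0023,0.001,0,1],
  [0,0,0,0,0,0.01,1],
  [0,0,0,0,0,0.007,1],
  [0,0,0,0,0,0.004,1],
  [0,0,0,0,0,0.002,1],
  [0,0,0,0,0,0,1],
])

```text
t: 8.4
tcp_pos: [537.3, -46.7, 90.0]
tcp_rot: [-3.141, -0.0, 1.598]
ft_force: [0.4, -0.5, -2.3]
opening: 24.4
grasp_force: 40.0
```

Request:
move_arm([
  [0,0,0,0.001,0,0.001,1],
  [0,0,0,0,0,0.001,1],
  [0,0,0,0,0,0,1],
])

```text
t: 8.7
tcp_pos: [537.8, -45.6, 88.6]
tcp_rot: [3.141, -0.0, 1.598]
ft_force: [0.1, 0.8, -2.4]
opening: 24.7
grasp_force: 40.0
```

Force still shows the bar's weight, so I'll go down in fine steps.

Request:
move_arm([
  [0,0,0,0,0,0.001,1],
  [0,0,0,0,0,0,1],
])

```text
t: 8.9
tcp_pos: [537.8, -45.7, 88.6]
tcp_rot: [3.141, 0.001, 1.598]
ft_force: [-2.4, 0.9, 7.1]
opening: 24.4
grasp_force: 40.0
```

Contact at exactly the height of the notch floors. Releasing, then lifting.

Request:
move_arm([
  [0,0,0,0,0,-0.0005,0.3],
  [0,0,0,0,0,0,-0.2],
  [0,0,0,0,0,0,-0.2],
  [0,0,0,0,0,0,-0.2],
  [0,0,0,0,0,-0.02,-0.5],
  [0,0,0,0,0,-0.04,-1],
  [0,0,0,0,0,-0.04,-1],
  [0,0,0,0,0,0,-1],
])

```text
t: 9.7
tcp_pos: [541.3, -45.3, 192.7]
tcp_rot: [3.132, 0.0, 1.598]
ft_force: [0.7, -0.7, -1.1]
opening: 85.2
grasp_force: 0.0
```

Request:
move_arm([
  [0,0,0,0,0.035,0,-1],
  [0,0,0,0,0.04,0,-1],
  [0,0,0,0,0.04,0,-1],
  [0,0,0,0,0.015,0,-1],
  [0,0,0,0,0,0,-1],
])

```text
t: 10.2
tcp_pos: [668.9, -41.8, 186.3]
tcp_rot: [-3.141, -0.001, 1.598]
ft_force: [-0.6, 0.2, 0.4]
opening: 94.0
grasp_force: 0.0
```

Run:
```python
from h import *
t0=cv2.imread("pics/top0.png");s0=cv2.imread("pics/side0.png")
g=255-cv2.cvtColor(s0,cv2.COLOR_BGR2GRAY).astype(float)
def cen(im,x,y,r):
    a=im[y-r:y+r+1,x-r:x+r+1]; a=np.clip(a-np.percentile(a,60),0,None); Y,X=np.mgrid[y-r:y+r+1,x-r:x+r+1]
    return [(a*X).sum()/a.sum(),(a*Y).sum()/a.sum()]
ps=cen(g,270,196,3); pt=cen(255-cv2.cvtColor(t0,cv2.COLOR_BGR2GRAY).astype(float),299,200,3)
print(pt,plane("top",[pt],90),ps,plane("side",[ps],90))
s=camera("side"); t=camera("top"); print(state()['tcp_pos'],state()['tcp_rot'])
w=np.zeros((600,800,3),np.uint8)
w[:600,:480]=cv2.resize(s[160:260,260:340],(480,600),interpolation=2)
w[:480,480:]=cv2.resize(t[190:310,260:340],(320,480),interpolation=2)
cv2.imwrite("pics/p2.png",w)
```

```text
[np.float64(298.6501305483029), np.float64(199.6710182767624)] [[672.48190662 -41.46421276]] [np.float64(269.0091106290672), np.float64(195.39501084598695)] [[671.1546255  -42.09332083]]
[666.39283845 -42.13015277 186.82567128] [-3.13920336e+00 -3.58394455e-05  1.59831970e+00]
```

View pics/p2.png

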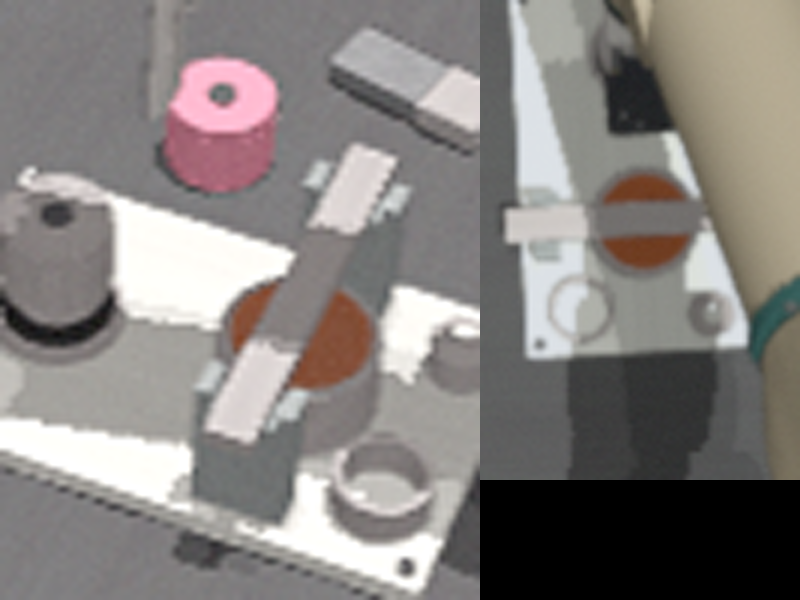

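The bar lies in both notches across the mould (side view: both ends between the cheeks). Collar axis is at (671.8,-41.8). Descending over it and gripping gently.

Request:
move_arm([
  [0,0,0,0,0.0055,0,-1],
  [0,0,0,0,0,0.02,-1],
  [0,0,0,0,0,0.035,-1],
  [0,0,0,0,0,0,-1],
  [0,0,0,0,0,0,-1],
])

```text
t: 10.8
tcp_pos: [672.5, -42.3, 133.3]
tcp_rot: [-3.141, 0.0, 1.598]
ft_force: [0.8, 0.0, 0.1]
opening: 94.1
grasp_force: 0.0
```

Request:
move_arm([
  [0,0,0,0,-0.0005,0.03,-1],
  [0,0,0,0,0,0.03,-1],
  [0,0,0,0,0,0.02,-1],
  [0,0,0,0,0,0.002,-1],
  [0,0,0,0,0,0,-0.3],
  [0,0,0,0,0,0,1],
  [0,0,0,0,0,0,1],
  [0,0,0,0,0,0,1],
], newtons=30)

```text
t: 11.6
tcp_pos: [673.4, -42.2, 52.3]
tcp_rot: [3.14, 0.0, 1.598]
ft_force: [-0.5, -0.5, 0.1]
opening: 65.1
grasp_force: 0.0
```

Request:
move_arm([
  [0,0,0,0,0,0,1],
  [0,0,0,0,0,0,1],
])

```text
t: 11.8
tcp_pos: [672.8, -42.2, 51.9]
tcp_rot: [3.141, 0.0, 1.598]
ft_force: [-1.3, -0.7, 5.0]
opening: 59.8
grasp_force: 30.0
```

Gripped. Pressing lightly while turning clockwise (positive about tool z).

Request:
move_arm([
  [0,0,0,0,0,0.0005,1],
  [0,0,4,0,0,0,1],
  [0,0,4,0,0,0,1],
  [0,0,4,0,0,0,1],
  [0,0,0,0,0,0,1],
])

```text
t: 12.3
tcp_pos: [673.8, -42.2, 51.8]
tcp_rot: [3.139, -0.0, 1.387]
ft_force: [-0.3, -0.4, 5.8]
opening: 59.7
grasp_force: 30.0
```

Request:
move_arm([
  [0,0,3,0,0,0.0005,1],
  [0,0,3,0,0,0,1],
  [0,0,0,0,0,0,1],
])

```text
t: 12.6
tcp_pos: [673.9, -42.2, 51.8]
tcp_rot: [3.139, -0.0, 1.283]
ft_force: [-1.3, 0.2, 8.5]
opening: 60.0
grasp_force: 30.0
```

Request:
move_arm([
  [0,0,3,0,0,0,1],
  [0,0,3,0,0,0,1],
  [0,0,0,0,0,0,1],
])

```text
t: 12.9
tcp_pos: [674.0, -42.2, 51.8]
tcp_rot: [3.139, -0.001, 1.178]
ft_force: [-1.0, -0.2, 8.7]
opening: 60.0
grasp_force: 30.0
```

Request:
move_arm([
  [0,0,3,0,0,0,1],
  [0,0,3,0,0,0,1],
  [0,0,0,0,0,0,1],
])

```text
t: 13.2
tcp_pos: [674.2, -42.3, 51.8]
tcp_rot: [3.138, -0.001, 1.073]
ft_force: [-1.1, -0.2, 7.6]
opening: 60.1
grasp_force: 30.0
```

Request:
move_arm([
  [0,0,3,0,0,0,1],
  [0,0,3,0,0,0,1],
  [0,0,0,0,0,0,1],
])

```text
t: 13.5
tcp_pos: [674.2, -42.4, 51.7]
tcp_rot: [3.138, -0.001, 0.968]
ft_force: [-0.7, -0.0, 8.0]
opening: 60.0
grasp_force: 30.0
```

Request:
move_arm([
  [0,0,3,0,0,0,1],
  [0,0,3,0,0,0,1],
  [0,0,0,0,0,0,1],
])

```text
t: 13.8
tcp_pos: [674.2, -42.5, 51.5]
tcp_rot: [3.138, -0.002, 0.864]
ft_force: [-1.7, -0.8, 7.6]
opening: 59.5
grasp_force: 30.0
```

Request:
move_arm([
  [0,0,3,0,0,0,1],
  [0,0,3,0,0,0,1],
  [0,0,0,0,0,0,1],
])

```text
t: 14.1
tcp_pos: [674.2, -42.5, 51.1]
tcp_rot: [3.139, -0.002, 0.76]
ft_force: [1.1, -0.8, 4.1]
opening: 59.8
grasp_force: 30.0
```

The force is falling and the tool is sinking at 48°. Trying a gentle push.

Request:
move_arm([
  [0,0,1,0,0,0.001,1],
  [0,0,0,0,0,0.0005,1],
  [0,0,0,0,0,0,1],
])

```text
t: 14.4
tcp_pos: [671.2, -41.9, 47.3]
tcp_rot: [-3.139, 0.002, 0.744]
ft_force: [0.1, 0.5, -2.3]
opening: 59.8
grasp_force: 30.0
```

It dropped over the pins. Two degrees more for clearance, then down to the seal.

Request:
move_arm([
  [0,0,2,0,0,0.002,1],
  [0,0,1,0,0,0.002,1],
  [0,0,0,0,0,0.002,1],
  [0,0,0,0,0,0,1],
], newtons=50)

```text
t: 14.8
tcp_pos: [672.1, -42.0, 41.9]
tcp_rot: [-3.141, 0.001, 0.691]
ft_force: [0.7, -0.1, -2.3]
opening: 59.5
grasp_force: 50.0
```

Request:
move_arm([
  [0,0,0,0,0,0.002,1],
  [0,0,0,0,0,0.002,1],
  [0,0,0,0,0,0.002,1],
  [0,0,0,0,0,0.001,1],
  [0,0,0,0,0,0,1],
])

```text
t: 15.3
tcp_pos: [672.8, -42.1, 36.1]
tcp_rot: [3.141, -0.0, 0.69]
ft_force: [-2.4, -0.3, 6.2]
opening: 59.6
grasp_force: 50.0
```

Request:
move_arm([
  [0,0,0,0,0,0.001,1],
  [0,0,0,0,0,0.001,1],
  [0,0,0,0,0,0,1],
])

```text
t: 15.6
tcp_pos: [672.8, -42.1, 34.8]
tcp_rot: [3.141, -0.0, 0.69]
ft_force: [-3.1, -0.6, 10.1]
opening: 59.2
grasp_force: 50.0
```

Request:
move_arm([
  [0,0,0,0,0,0.001,1],
  [0,0,0,0,0,0,1],
  [0,0,0,0,0,0,1],
])

```text
t: 15.9
tcp_pos: [672.8, -42.1, 34.8]
tcp_rot: [3.141, -0.001, 0.69]
ft_force: [-5.2, -0.0, 15.7]
opening: 59.7
grasp_force: 50.0
```

It stalled at 34.8 mm, exactly 17 mm below the start, with the force rising to 15.7 N: hard home. One check picture.

Run:
```python
from h import *
s=camera("side")
cv2.imwrite("pics/f.png",cv2.resize(s[160:265,225:365],(800,600),interpolation=2)); print(state()['tcp_pos'],state()['ft_force'])
```

```text
[672.78326388 -42.07665039  34.83328297] [-4.22896907 -0.47008701 14.30729187]
```

View pics/f.png

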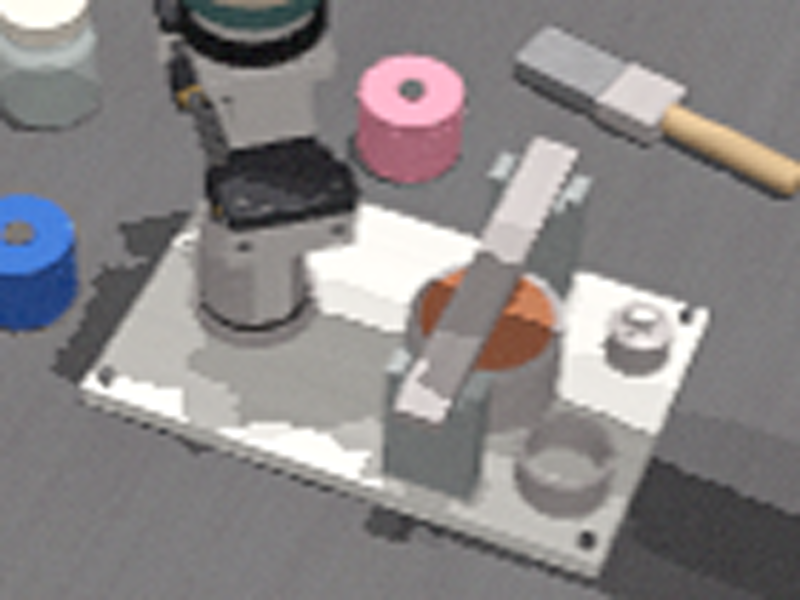

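The collar is down on the port (crop 255,290), the bar is in both notches (485,280), and cutter and weight are unmoved.

```bash
python3 -c "from cell import close_job; print(close_job())"
```

```text
the job is handed in; nothing more can be done
None
```

The job is handed in at about 16 s: the bar lies released in both notches, centred over the mould, and the collar dropped over its pins after about 50° clockwise and is still gripped, pressed fully home.

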